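# Seat the keyed drive collar of the vegetable cutter and hold it home

## Task

Fit the washed knurled drive collar, now on the draining tray, onto the vegetable cutter's drive shaft: turn it until its hidden keyway drops over the shaft's cross pin, then push it fully home against the sprung seal, without ramming it. Finish while still gripping the collar and holding it pushed home, so that I can tighten its side screw; leave everything else where it stands.

Things in the scene. Friction and masses are not known exactly. Their poses are not given: they have to be found in the camera images.
- collar: The drive collar: a bright metal sleeve, 60 mm high, about 0.3 kg, upright on the tray floor. Its lower 22 mm is a smooth skirt 56 mm in diameter with a small dark clamp screw in the side; from 22 to 60 mm it is the knurled grip, 44 mm in diameter (46 mm over its end rims). A 21 mm bore runs through it. Origin at the centre of the underside, z up along the bore.
- grip (a point): A point on the collar's axis, 45 mm above its underside: a good height to grip the knurl with the fingertips clear of the skirt.
- keyway (a point): A point on the collar's axis, 6 mm above its underside, level with the faces that come to stand on the pin. Cut up into them, hidden by the skirt, is the keyway: one straight slot right across the bore, 10 mm wide and 14 mm deep, so it fits again every half turn. Nothing outside shows its angle.
- machine: The vegetable cutter's motor base, fixed, bowl off: an aluminium box 300 x 240 mm, 134 mm high, with a round deck to 170 mm above the table (224 mm in diameter) and the upright drive shaft in its middle. Origin at the centre of the deck and shaft, at table height; z up; controls on the -x side. The box runs from 140 mm on its -x side to 160 mm on its +x side, and 120 mm to either y side.
- seat (a point): On the shaft's axis, 184 mm above the table: the collar's origin lies here when it is fully home on its hard stop. Standing on the pin the collar is 12 mm above home. Once the keyway is over the pin it can sink freely by 7 mm on to the sprung seal ring, 5 mm above home.
- pin (a point): On the shaft's axis at the height of the middle of the drive pin, 199 mm above the table. The pin is 6 mm thick and 30 mm long, level, across the shaft; it points a different way each time, and the shaft is fixed, it does not turn. The collar goes over it when the keyway is within about 0.12 rad of it.
- shaft_tip (a point): The centre of the shaft's top end, 54 mm above the point seat. The shaft is 18 mm in diameter and upright, its top 11 mm taper to 8 mm.
- seal (a joint): How far the black seal ring (58 mm in diameter, around the shaft's foot) is pushed down: 0 free, 0.005 m when the collar is home. A spring pushes it up with 6.5 N when free and about 11.5 N when the collar is home, so it lifts the collar if that is let go.
- tray: Draining tray, fixed, steel, 340 x 180 mm, floor 3 mm thick, rim 14 mm high. Origin at the centre of its underside; the three washed parts stand in a row along its x axis, about 95 mm apart, in any order.
- nut: Black plastic lock nut on the tray, 55 mm across, 25 mm high; leave it. Origin at the centre of its underside.
- pusher: White plastic pusher on the tray, 56 mm in diameter, 74 mm high; leave it. Origin at the centre of its underside.
- bottle: Sauce bottle with red cap, 58 mm in diameter, 170 mm high; leave it. Origin at the centre of its underside.
- jar: White salt jar with a steel cap, 64 mm in diameter, 100 mm high; leave it. Origin at the centre of its underside.
- bowl: The cutter's clear bowl, 200 mm in diameter, 115 mm high, handle at its +y side; leave it. Origin at the centre of its underside.
- disc: Steel slicing disc with a grey hub, 176 mm in diameter, 28 mm high, lying on the table; leave it. Origin at the centre of its underside.
Mind the look-alikes: they are no part of the job. Leave any brown look-alike of the collar alone.

How it is judged:
At the end, for the whole second after the job is handed in: The collar is on the shaft, keyed over the pin, within 2 mm of fully home and 3 mm of the shaft's axis, upright within 0.06 rad and still; the seal ring is pressed down at least 3 mm, and the gripper's fingers still hold the collar (more than 5 N) (z of collar in the frame of seat between -0.002 and 0.002 m and horizontal distance between collar and seat below 0.003 m and angle between collar's own z axis and vertical below 0.06 rad and value of joint seal above 0.003 m and contact force between the fingers and collar above 5 N and linear speed of collar below 0.02 m/s); the arm keeps its last pose, push and grip.
It fails at once if the collar is rammed against the machine or its shaft: more than 80 N (contact force between collar and machine above 80 N).
It fails at once if the lock nut or the pusher on the tray moved by more than 30 mm or tipped (distance of any of nut, pusher from where it was at the start of the episode above 0.03 m or angle between any of nut, pusher's own z axis and vertical above 0.3 rad).
It fails at once if the sauce bottle or the salt jar moved by more than 30 mm or tipped (distance of any of bottle, jar from where it was at the start of the episode above 0.03 m or angle between any of bottle, jar's own z axis and vertical above 0.3 rad).
It fails at once if the cutter's bowl or slicing disc moved by more than 30 mm or tipped (distance of any of bowl, disc from where it was at the start of the episode above 0.03 m or angle between any of bowl, disc's own z axis and vertical above 0.3 rad).
It also fails if it takes over 67 s, if anything falls off the work surface, if the arm or the gripper's body presses on something with over 40 N, if the wrist force passes 120 N, or if a joint passes its speed limit or range.

## Robot

A 6-joint arm with a two-finger parallel gripper is mounted at the origin on the work surface. World frame = base frame: x ahead of the robot, y to its left, z up, the work surface at z = 0. Lengths are in m, angles in rad, forces in N, time in s.
With the tool pointing down it reaches from about 0.375 to 0.925 m from the base axis. Payload 5.7 kg.
Tool frame: the origin (TCP) lies on the centre line of the jaws, within the pads' length; the fingertips stand 11 mm ahead of it and the grasp point (between the pads) lies 8 mm behind it (tips_ahead is the distance from the TCP to the fingertips, in m); z points along the fingers, y is the line along which they close (so a half turn about z gives the same grasp; the last joint's range is limited). The gripper opens to 88 mm and grips with 3 to 60 N. Pads are 20 mm wide; open, the fingers measure 115 mm over their backs; the gripper's body (75 mm by 178 mm) begins 61 mm behind the grasp point.
Start: joints at [1.207, 0.359, 1.51, -0, 1.272, -0.115], TCP at [0.148, 0.581, 0.234] pointing down, gripper open.
Joint ranges: [-2.97, 2.97], [-1.01, 2.36], [0.21, 2.38], [-0.96, 4.11], [0.2, 2.71], [-2.98, 2.98]. Speed limits (rad/s): [2.39, 2.39, 3.14, 3.14, 3.14, 3.14].

## Interface

Orientations are given as a rotation vector (axis times angle).
In Python, from workcell import observe, capture, finish_job, tips_ahead gives the robot as it stands. The module is installed in compiled form; this text tells all that it offers.
- The arm moves only by the shell command python3 -m crank 'ROWS'. ROWS is JSON, a list of rows, each an object with "offset": the shift along the world's x, y, z in units of 25 mm (1.0 is 25 mm), a list of three; "rotation": the turn, a rotation vector about the world's x, y, z in units of 8 degrees (1.0 is 8 degrees), a list of three; "hand": the opening, from 0 (shut) to 1 (fully open). A call has 1 to 5 rows; each row shifts and turns the commanded pose from where the row before left it; what a row does not reach is not made up. A row lasts 1/10 s, in which the tool goes at most 50 mm and 8.59 degrees, less where a joint would pass 70% of its speed; a pose out of reach is approached as far as the arm can. A call is refused whole if a number of a shift passes 1 or a number of a turn 1, either way. A call with a gripper value outside its range is refused whole. The fingers move at their own pace and stop on an object; the grip force is fixed at half the most. Time passes only in rows, so rows that do not move let the fingers close. It gives the time, the measured TCP pose, the force, the opening and the grip force at its end, in the units of the state.
- observe(): the state, without advancing time (a new reading comes with each control period).
- capture(name): name is "scene" or "side" or "wrist"; returns a dict with "pixels" (384x512x3 uint8, red, green, blue), "intrinsics" (3x3 intrinsics, pixels), "rvec" (rotation vector, rad) and "tvec" (3), from world to camera coordinates, as OpenCV has them; the wrist camera has in their place "T_tool_cam" (4x4, takes a point from camera to tool coordinates, whose origin is the TCP and whose axes are the flange's). Camera axes: x right, y down, z forward; pixel columns grow to the right and rows downward; lengths in m; the calibration is good to about 2 mm. A picture is of the moment at which its call begins: read the wrist's pose just before it. There is no depth.
- finish_job(): hands the job in; it is judged then, once.
The state is a dict: "t": time; "joint_pos": joint angles; "dq": joint speeds; "effort": joint torques, N m; "eef_pos": TCP position; "eef_rot": TCP orientation; "ft_force": force on the tool from outside, world axes, zero at the start; "wrist_torque": the same for the moment, N m; "grip_width": opening from 0.0 (shut) to 1.0 (fully open); "finger_force": force on a finger pad.
Only numpy, scipy, OpenCV 4.12 (cv2) and the standard library are available. Lean on these libraries where they do the work, as an engineer would, in place of code of your own. Each camera call takes 0.05 s, during which the arm holds its last target. There are 200 camera calls.

## Working session

There is one attempt and no reset: what is moved stays moved. The work goes in short steps, Python scripts to look and compute and a shell command to move; the robot and the scene stay as the last step left them, time stands still between calls to the robot, and variables do not carry over. Pictures are saved under pics/ and viewed, at most 10 in all, crops included, and the job is handed in when it is done.

```bash
mkdir -p pics; cat > h.py <<'E'
import numpy as np, cv2
from workcell import observe, capture, finish_job, tips_ahead
def cam(name):
    s=observe(); c=capture(name)
    if 'rvec' in c:
        R=cv2.Rodrigues(np.array(c['rvec'],float))[0]; t=np.array(c['tvec'],float).ravel()
        o=-R.T@t; Rw=R.T
    else:
        T=np.eye(4); T[:3,:3]=cv2.Rodrigues(np.array(s['eef_rot'],float))[0]; T[:3,3]=s['eef_pos']
        M=T@np.array(c['T_tool_cam']); o=M[:3,3]; Rw=M[:3,:3]
    return c['pixels'],np.array(c['intrinsics']),Rw,o
def ray(K,Rw,u,v): return Rw@np.linalg.inv(K)@np.array([u,v,1.])
def onplane(K,Rw,o,u,v,z):
    d=ray(K,Rw,u,v); return o+d*(z-o[2])/d[2]
def proj(K,Rw,o,p):
    q=K@(Rw.T@(np.array(p)-o)); return q[:2]/q[2]
def save(n,im): cv2.imwrite('pics/'+n,im[:,:,::-1])
E
python3 - <<'E'
from h import *
import pickle
A={}
for n in('scene','side','wrist'):
    A[n]=cam(n); print(n,A[n][3].round(3),A[n][2][:,2].round(2))
pickle.dump(A,open('a.pkl','wb'))
save('s1.png',A['scene'][0]); save('s2.png',A['side'][0]); save('s3.png',A['wrist'][0])
print(tips_ahead, observe())
E
```

```text
scene [ 1.285 -0.08   1.391] [-0.54  0.06 -0.84]
side [ 0.033 -0.705  0.934] [ 0.39  0.63 -0.67]
wrist [0.074 0.6   0.383] [ 0.27 -0.07 -0.96]
0.011 {'t': 0.15, 'joint_pos': array([ 1.20687498e+00,  3.59317007e-01,  1.51113348e+00, -4.52415251e-06,
        1.27251506e+00, -1.15103741e-01]), 'dq': array([ 0.00117527, -0.00196118, -0.00388872, -0.00122994,  0.00236402,
        0.00161126]), 'effort': array([ 5.85430971e-04, -5.15760899e+01, -2.71007019e+01,  6.76108268e-02,
        3.06214881e-02, -1.93257847e-05]), 'eef_pos': array([0.14758898, 0.58105483, 0.23303529]), 'eef_rot': array([-3.89792286e-01, -3.11699248e+00,  2.09635701e-03]), 'ft_force': array([-0.01520141,  0.07876769,  0.75983187]), 'wrist_torque': array([-0.01680623, -0.00980309, -0.02384962]), 'finger_force': 0.0, 'grip_width': 0.9986314380643503}
```

View pics/s1.png

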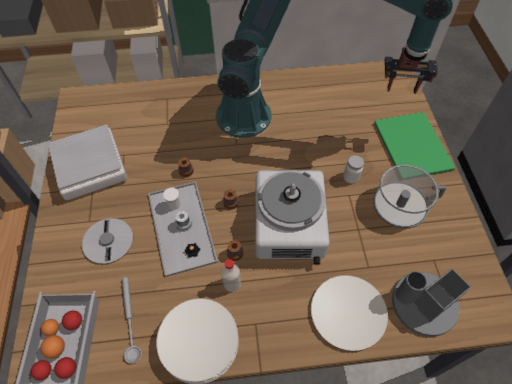

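View pics/s2.png

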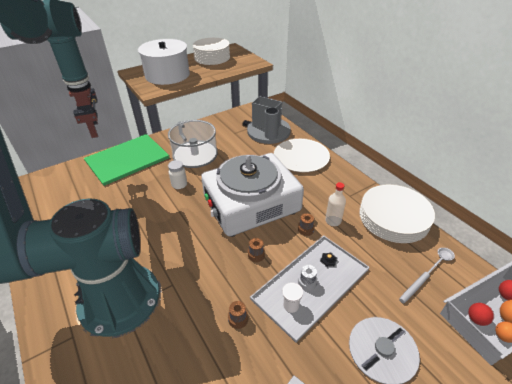

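The scene view shows the collar mid-tray at about (182,218), between the pusher (171,198) and the nut (192,250). The shaft is on the machine deck, near (292,190). In the side view the collar is at (309,274) and the shaft at (250,167).

```bash
python3 - <<'E'
from h import *
import pickle
A=pickle.load(open('a.pkl','rb'))
_,K,R,o=A['scene'];_,K2,R2,o2=A['side']
def tri(p,q):
    d=ray(K,R,*p);e=ray(K2,R2,*q);d/=np.linalg.norm(d);e/=np.linalg.norm(e)
    s,t=np.linalg.lstsq(np.stack([d,-e],1),o2-o,rcond=None)[0]
    return (o+s*d).round(3),(o2+t*e).round(3)
print('collar',onplane(K,R,o,182,213,.063),onplane(K2,R2,o2,309,267,.063), tri((182,213),(309,267)))
print('shaft',tri((293,184),(248,156)))
for n,p,z in(('pusher',(171,191),.077),('nut',(192,250),.02),('jar',(356,161),.1),('bottle',(229,264),.17),('brown1',(231,192),.06),('brown2',(235,244),.06)): print(n,onplane(K,R,o,*p,z).round(3))
def crop(im,x,y,w,h,f): return cv2.resize(im[y:y+h,x:x+w],None,fx=f,fy=f,interpolation=cv2.INTER_CUBIC)
a=crop(A['scene'][0],150,180,65,90,6); b=crop(A['scene'][0],255,165,75,90,5.3 and 6)
save('c1.png',np.hstack([a[:540],b[:540]])[:540,:800])
E
```

```text
collar [ 0.4868603  -0.25775307  0.063     ] [ 0.50395787 -0.25576882  0.063     ] (array([ 0.494, -0.256,  0.076]), array([ 0.498, -0.262,  0.075]))
shaft (array([0.524, 0.117, 0.235]), array([0.527, 0.113, 0.232]))
pusher [ 0.4   -0.293  0.077]
nut [ 0.612 -0.233  0.02 ]
jar [0.363 0.385 0.1  ]
bottle [ 0.745 -0.108  0.17 ]
brown1 [ 0.418 -0.081  0.06 ]
brown2 [ 0.626 -0.084  0.06 ]
```

View pics/c1.png

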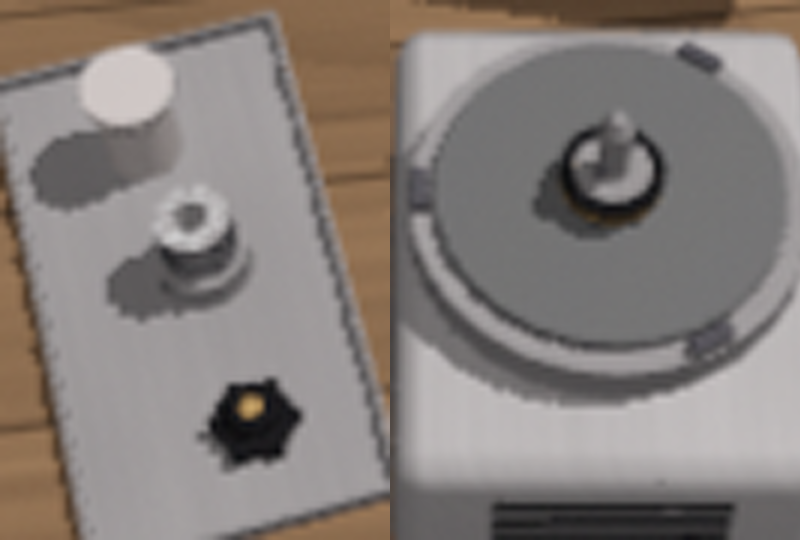

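The tip triangulates to z≈0.234 against the stated 0.238, and the collar and shaft positions agree within a few mm. I'll raise the arm and set out to a point above the shaft, look there, then go on to the tray.

```bash
python3 -m crank '[{"offset":[1,0,1],"rotation":[0,0,1],"hand":1},{"offset":[1,0,1],"rotation":[0,0,1],"hand":1},{"offset":[1,-1,1],"rotation":[0,0,1],"hand":1},{"offset":[1,-1,1],"rotation":[0,0,1],"hand":1},{"offset":[1,-1,1],"rotation":[0,0,0],"hand":1}]'
python3 -m crank '[{"offset":[1,-1,0],"rotation":[0,0,0],"hand":1},{"offset":[1,-1,0],"rotation":[0,0,0],"hand":1},{"offset":[1,-1,0],"rotation":[0,0,0],"hand":1},{"offset":[1,-1,0],"rotation":[0,0,0],"hand":1},{"offset":[1,-1,0],"rotation":[0,0,0],"hand":1}]'
python3 -m crank '[{"offset":[1,-1,0],"rotation":[0,0,0],"hand":1},{"offset":[1,-1,0],"rotation":[0,0,0],"hand":1},{"offset":[1,-1,0],"rotation":[0,0,0],"hand":1},{"offset":[1,-1,0],"rotation":[0,0,0],"hand":1},{"offset":[0,-1,0],"rotation":[0,0,0],"hand":1}]'
python3 -m crank '[{"offset":[0,-1,0],"rotation":[0,0,0],"hand":1},{"offset":[0,-1,0],"rotation":[0,0,0],"hand":1},{"offset":[0,-1,0],"rotation":[0,0,0],"hand":1},{"offset":[0,0,0],"rotation":[0,0,0],"hand":1},{"offset":[0,0,0],"rotation":[0,0,0],"hand":1}]'
python3 - <<'E'
from h import *
import pickle
s=observe(); print(s['eef_pos'],s['eef_rot'])
A=cam('wrist'); pickle.dump(A,open('w1.pkl','wb')); _,K,R,o=A
print(o,proj(K,R,o,(.525,.115,.238)))
save('w1.png',A[0])
E
```

```text
t: 0.65
eef_pos: [0.2734, 0.5054, 0.3592]
eef_rot: [0.491, -3.102, 0.001]
ft_force: [0.9, -0.4, 0.1]
grip_width: 1.001
finger_force: 0.0
t: 1.15
eef_pos: [0.3984, 0.3802, 0.3584]
eef_rot: [0.485, -3.104, 0.0]
ft_force: [1.4, 0.3, 0.1]
grip_width: 0.999
finger_force: 0.0
t: 1.65
eef_pos: [0.5004, 0.255, 0.3579]
eef_rot: [-0.482, 3.104, -0.001]
ft_force: [0.2, -1.1, 0.0]
grip_width: 1.001
finger_force: 0.0
t: 2.15
eef_pos: [0.4977, 0.1815, 0.3585]
eef_rot: [0.482, -3.104, -0.001]
ft_force: [-0.4, 0.4, 0.2]
grip_width: 1.001
finger_force: 0.0
[0.49765288 0.18146585 0.35852702] [ 4.82471581e-01 -3.10411606e+00 -7.94987657e-04]
[0.42573487 0.15830285 0.50880551] [175.71435249 188.2269355 ]
```

View pics/w1.png

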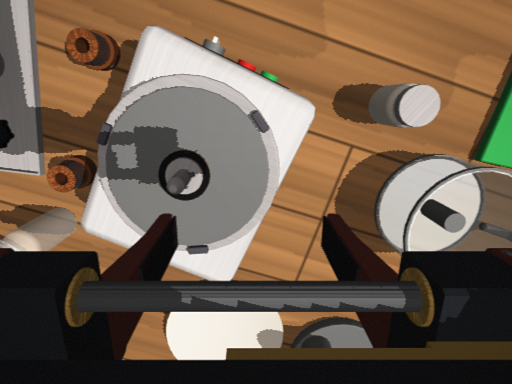

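The wrist view shows the shaft tip near (174,187), as predicted at (176,188), with the black seal ring around (185,175). I'll measure the ring and deck numerically and move on to the tray.

```bash
python3 - <<'E'
from h import *
import pickle
im,K,R,o=pickle.load(open('w1.pkl','rb'))
g=im.max(2); m=(g<45).astype(np.uint8); m[:,:140]=0;m[:,230:]=0;m[:140]=0;m[215:]=0
cs,_=cv2.findContours(m,cv2.RETR_EXTERNAL,cv2.CHAIN_APPROX_NONE); c=max(cs,key=cv2.contourArea)
e=cv2.fitEllipse(cv2.convexHull(c)); print(e)
print('ring',onplane(K,R,o,*e[0],.188)); P=np.array([onplane(K,R,o,*p[0],.188) for p in c]);print(np.ptp(P,0))
c=im[145:210,145:225]; save('w1c.png',cv2.resize(c,None,fx=8,fy=8,interpolation=cv2.INTER_CUBIC))
E
python3 -m crank '[{"offset":[0,-1,0],"rotation":[0,0,0],"hand":1},{"offset":[0,-1,0],"rotation":[0,0,0],"hand":1},{"offset":[0,-1,0],"rotation":[0,0,0],"hand":1},{"offset":[0,-1,0],"rotation":[0,0,0],"hand":1},{"offset":[0,-1,0],"rotation":[0,0,0],"hand":1}]'
python3 -m crank '[{"offset":[0,-1,0],"rotation":[0,0,0],"hand":1},{"offset":[0,-1,0],"rotation":[0,0,0],"hand":1},{"offset":[0,-1,0],"rotation":[0,0,0],"hand":1},{"offset":[0,-1,0],"rotation":[0,0,0],"hand":1},{"offset":[0,-1,0],"rotation":[0,0,0],"hand":1}]'
python3 -m crank '[{"offset":[0,-1,-1],"rotation":[0,0,0],"hand":1},{"offset":[0,-1,-1],"rotation":[0,0,0],"hand":1},{"offset":[0,-1,-1],"rotation":[0,0,0],"hand":1},{"offset":[0,-1,-1],"rotation":[0,0,0],"hand":1},{"offset":[0,-1,-1],"rotation":[0,0,0],"hand":1}]'
python3 -m crank '[{"offset":[0,-1,-1],"rotation":[0,0,0],"hand":1},{"offset":[0,-1,-1],"rotation":[0,0,0],"hand":1},{"offset":[0,0,0],"rotation":[0,0,0],"hand":1},{"offset":[0,0,0],"rotation":[0,0,0],"hand":1}]'
python3 - <<'E'
from h import *
import pickle
s=observe(); print(s['eef_pos'],s['eef_rot'])
A=cam('wrist'); pickle.dump(A,open('w2.pkl','wb')); _,K,R,o=A
print(o,proj(K,R,o,(.492,-.257,.063)))
save('w2.png',A[0])
E
```

```text
((183.60385131835938, 174.55686950683594), (49.17047119140625, 51.37567138671875), 116.8242416381836)
ring [0.52484312 0.11169092 0.188     ]
[5.84828228e-02 5.72422012e-02 1.11022302e-16]
t: 2.7
eef_pos: [0.4979, 0.0568, 0.3586]
eef_rot: [-0.487, 3.103, 0.001]
ft_force: [-0.1, 1.0, 0.8]
grip_width: 1.003
finger_force: 0.0
t: 3.2
eef_pos: [0.4982, -0.0684, 0.3586]
eef_rot: [-0.487, 3.103, 0.001]
ft_force: [-0.2, 0.8, 0.1]
grip_width: 0.998
finger_force: 0.0
t: 3.7
eef_pos: [0.4985, -0.1935, 0.2326]
eef_rot: [-0.487, 3.103, 0.0]
ft_force: [0.4, 0.6, 0.2]
grip_width: 0.997
finger_force: 0.0
t: 4.1
eef_pos: [0.498, -0.2427, 0.1832]
eef_rot: [0.484, -3.103, -0.002]
ft_force: [-0.1, -0.2, -0.2]
grip_width: 1.001
finger_force: 0.0
[ 0.4980054  -0.2426831   0.18316641] [ 4.84020916e-01 -3.10322742e+00 -2.35704963e-03]
[ 0.42623038 -0.26605616  0.33348079] [237.02406048 172.37619641]
```

View pics/w2.png

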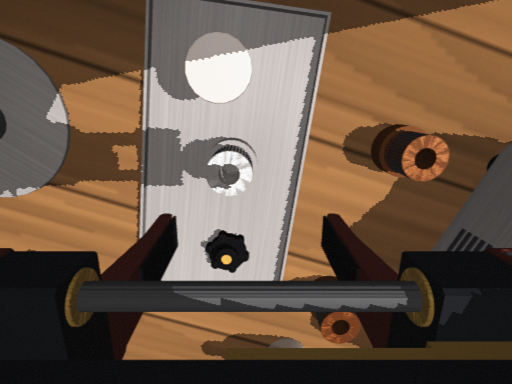

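View pics/w1c.png

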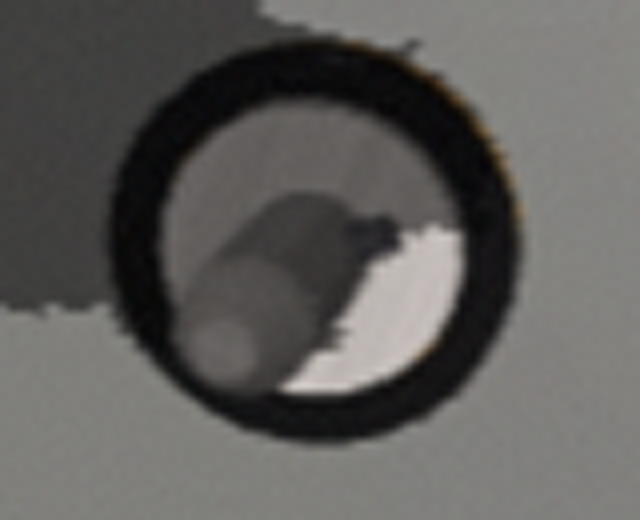

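The wrist view shows the collar's top rim and bore centred near (230,174), with the pusher at (218,67) and the nut at (226,251). The crop shows the tip's end face at full-frame (173,188) and one end of the pin at about (192,174).

```bash
python3 - <<'E'
from h import *
import pickle
im,K,R,o=pickle.load(open('w1.pkl','rb'))
print('tip',onplane(K,R,o,172.9,188.1,.238))
im,K,R,o=pickle.load(open('w2.pkl','rb'))
m=(im.min(2)>130).astype(np.uint8); 
hsv=cv2.cvtColor(im,cv2.COLOR_RGB2HSV)
sub=im[130:205,195:265]; g=sub.min(2)
m=(g>205).astype(np.uint8); n,l,st,ce=cv2.connectedComponentsWithStats(m)
for i in range(1,n):
  if st[i,4]>60: print(st[i]+[195,130,0,0,0])
print('collar',onplane(K,R,o,230,173.5,.063))
print('nut',onplane(K,R,o,226,252,.028),'pusher',onplane(K,R,o,218,67,.077))
save('w2c.png',cv2.resize(sub,None,fx=8,fy=8,interpolation=cv2.INTER_CUBIC))
r=cv2.Rodrigues(observe()['eef_rot'])[0]; print(r.round(3))
E
```

```text
tip [0.52570396 0.1123673  0.238     ]
[208 151  40  15 366]
[212 167  40  29 387]
collar [ 0.49509626 -0.26306595  0.063     ]
nut [ 0.59579678 -0.24003136  0.028     ] pusher [ 0.40836783 -0.29843615  0.077     ]
[[-0.952 -0.305  0.   ]
 [-0.305  0.952  0.001]
 [-0.     0.    -1.   ]]
```

View pics/w2c.png

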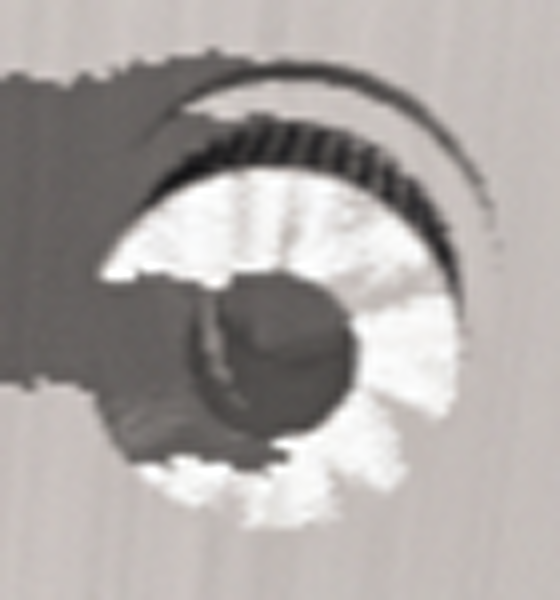

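The rim spans (207–253, 151–196), so it is 46 px wide and centred at (230.1,173.4). That puts the collar at (0.495,-0.263). The jaw line is square to the tray row, so I'll descend and grip.

```bash
python3 -m crank '[{"offset":[-0.12,-0.81,-1],"rotation":[0,0,0],"hand":1},{"offset":[0,0,-1],"rotation":[0,0,0],"hand":1},{"offset":[0,0,-1],"rotation":[0,0,0],"hand":1},{"offset":[0,0,-1],"rotation":[0,0,0],"hand":1},{"offset":[0,0,-1],"rotation":[0,0,0],"hand":1}]'
python3 -m crank '[{"offset":[0,0,-0.3],"rotation":[0,0,0],"hand":1},{"offset":[0,0,-0.3],"rotation":[0,0,0],"hand":1},{"offset":[0,0,0],"rotation":[0,0,0],"hand":1},{"offset":[0,0,0],"rotation":[0,0,0],"hand":0.6},{"offset":[0,0,0],"rotation":[0,0,0],"hand":0.5}]'
python3 -m crank '[{"offset":[0,0,0],"rotation":[0,0,0],"hand":0},{"offset":[0,0,0],"rotation":[0,0,0],"hand":0},{"offset":[0,0,0],"rotation":[0,0,0],"hand":0},{"offset":[0,0,0],"rotation":[0,0,0],"hand":0},{"offset":[0,0,0],"rotation":[0,0,0],"hand":0}]'
```

```text
t: 4.65
eef_pos: [0.4964, -0.263, 0.0595]
eef_rot: [-0.486, 3.101, -0.003]
ft_force: [-0.0, -0.1, -0.3]
grip_width: 1.003
finger_force: 0.0
t: 5.15
eef_pos: [0.4955, -0.2642, 0.0447]
eef_rot: [-0.484, 3.103, -0.002]
ft_force: [-0.2, -0.2, 0.5]
grip_width: 0.857
finger_force: 0.0
t: 5.65
eef_pos: [0.4947, -0.2639, 0.0437]
eef_rot: [-0.484, 3.104, -0.0]
ft_force: [-0.1, 0.0, 1.1]
grip_width: 0.492
finger_force: 30.0
```

The opening of 0.492 is about 43 mm, which is the knurl diameter, at 30 N. I'll lift and carry it to the shaft.

```bash
python3 -m crank '[{"offset":[0,0,0.5],"rotation":[0,0,0],"hand":0},{"offset":[0,0,1],"rotation":[0,0,0],"hand":0},{"offset":[0,0,1],"rotation":[0,0,0],"hand":0},{"offset":[0,0,1],"rotation":[0,0,0],"hand":0},{"offset":[0,0,1],"rotation":[0,0,0],"hand":0}]'
python3 -m crank '[{"offset":[0,0,1],"rotation":[0,0,0],"hand":0},{"offset":[0,0,1],"rotation":[0,0,0],"hand":0},{"offset":[0,0,1],"rotation":[0,0,0],"hand":0},{"offset":[0,0,1],"rotation":[0,0,0],"hand":0},{"offset":[0,0,1],"rotation":[0,0,0],"hand":0}]'
python3 -m crank '[{"offset":[0.2,1,1],"rotation":[0,0,0],"hand":0},{"offset":[0.2,1,0],"rotation":[0,0,0],"hand":0},{"offset":[0.2,1,0],"rotation":[0,0,0],"hand":0},{"offset":[0.2,1,0],"rotation":[0,0,0],"hand":0},{"offset":[0.2,1,0],"rotation":[0,0,0],"hand":0}]'
python3 -m crank '[{"offset":[0.2,1,0],"rotation":[0,0,0],"hand":0},{"offset":[0,1,0],"rotation":[0,0,0],"hand":0},{"offset":[0,1,0],"rotation":[0,0,0],"hand":0},{"offset":[0,1,0],"rotation":[0,0,0],"hand":0},{"offset":[0,1,0],"rotation":[0,0,0],"hand":0}]'
python3 -m crank '[{"offset":[0,1,0],"rotation":[0,0,0],"hand":0},{"offset":[0,1,0],"rotation":[0,0,0],"hand":0},{"offset":[0,1,0],"rotation":[0,0,0],"hand":0},{"offset":[0,1,0],"rotation":[0,0,0],"hand":0},{"offset":[0,0.5,0],"rotation":[0,0,0],"hand":0}]'
python3 -m crank '[{"offset":[0,0.5,0],"rotation":[0,0,0],"hand":0},{"offset":[0,0,0],"rotation":[0,0,0],"hand":0},{"offset":[0,0,0],"rotation":[0,0,0],"hand":0},{"offset":[0,0,0],"rotation":[0,0,0],"hand":0},{"offset":[0,0,0],"rotation":[0,0,0],"hand":0}]'
python3 - <<'E'
from h import *
a=cam('scene');b=cam('side')
out=[]
for im,K,R,o in(a,b):
    u,v=proj(K,R,o,(.525,.112,.26)).round().astype(int); print(u,v)
    out.append(cv2.resize(im[v-45:v+45,u-32:u+32],None,fx=6,fy=6,interpolation=cv2.INTER_CUBIC))
save('p1.png',np.hstack(out)); print(observe()['joint_pos'])
E
```

```text
t: 6.15
eef_pos: [0.4943, -0.2634, 0.1575]
eef_rot: [0.485, -3.104, -0.001]
ft_force: [-0.0, -0.8, -2.5]
grip_width: 0.495
finger_force: 30.0
t: 6.65
eef_pos: [0.4941, -0.2633, 0.2826]
eef_rot: [0.484, -3.104, -0.001]
ft_force: [0.2, -0.1, -2.4]
grip_width: 0.496
finger_force: 30.0
t: 7.15
eef_pos: [0.5191, -0.1375, 0.3066]
eef_rot: [0.484, -3.104, -0.0]
ft_force: [0.4, 0.3, -3.0]
grip_width: 0.5
finger_force: 30.0
t: 7.65
eef_pos: [0.5239, -0.0126, 0.3065]
eef_rot: [0.484, -3.103, -0.0]
ft_force: [0.1, 1.1, -1.6]
grip_width: 0.494
finger_force: 30.0
t: 8.15
eef_pos: [0.5239, 0.1005, 0.3064]
eef_rot: [0.487, -3.103, -0.001]
ft_force: [0.5, -0.1, -3.2]
grip_width: 0.498
finger_force: 30.0
t: 8.65
eef_pos: [0.5248, 0.1104, 0.3061]
eef_rot: [0.483, -3.104, 0.001]
ft_force: [0.1, -0.5, -3.3]
grip_width: 0.496
finger_force: 30.0
292 180
247 149
[ 7.91316112e-02  2.06778766e-01  1.54426781e+00 -2.46707758e-04
  1.39056407e+00 -1.80047233e+00]
```

View pics/p1.png

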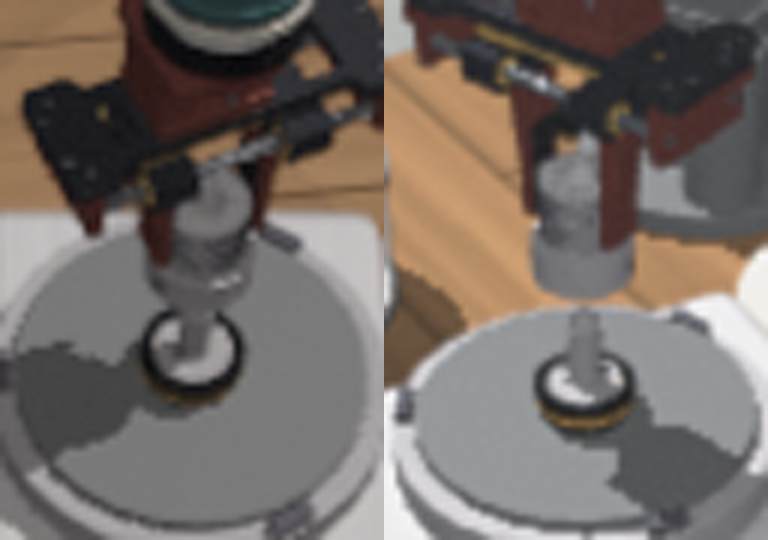

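Both views show the collar square over the shaft. It leans only with perspective and is within about 1 mm sideways. I'll descend gently, checking force.

```bash
python3 -m crank '[{"offset":[0,0.06,-0.4],"rotation":[0,0,0],"hand":0},{"offset":[0,0,-0.4],"rotation":[0,0,0],"hand":0},{"offset":[0,0,-0.2],"rotation":[0,0,0],"hand":0},{"offset":[0,0,-0.2],"rotation":[0,0,0],"hand":0},{"offset":[0,0,0],"rotation":[0,0,0],"hand":0}]'
python3 -m crank '[{"offset":[0,0,-0.2],"rotation":[0,0,0],"hand":0},{"offset":[0,0,-0.2],"rotation":[0,0,0],"hand":0},{"offset":[0,0,0],"rotation":[0,0,0],"hand":0}]'
python3 -m crank '[{"offset":[0,0,-0.2],"rotation":[0,0,0],"hand":0},{"offset":[0,0,-0.2],"rotation":[0,0,0],"hand":0},{"offset":[0,0,0],"rotation":[0,0,0],"hand":0}]'
```

```text
t: 9.25
eef_pos: [0.5241, 0.1127, 0.275]
eef_rot: [0.484, -3.102, 0.0]
ft_force: [0.5, -0.5, -2.7]
grip_width: 0.496
finger_force: 30.0
t: 9.55
eef_pos: [0.5243, 0.1127, 0.2654]
eef_rot: [0.484, -3.103, 0.0]
ft_force: [-0.3, -0.7, -2.5]
grip_width: 0.498
finger_force: 30.0
t: 9.85
eef_pos: [0.5242, 0.1127, 0.2553]
eef_rot: [0.484, -3.103, 0.0]
ft_force: [0.0, -0.1, -2.8]
grip_width: 0.495
finger_force: 30.0
```

```bash
python3 -m crank '[{"offset":[0,0,-0.2],"rotation":[0,0,0],"hand":0},{"offset":[0,0,-0.2],"rotation":[0,0,0],"hand":0},{"offset":[0,0,-0.16],"rotation":[0,0,0],"hand":0},{"offset":[0,0,0],"rotation":[0,0,0],"hand":0}]'
python3 -m crank '[{"offset":[0,0,-0.08],"rotation":[0,0,0],"hand":0},{"offset":[0,0,-0.08],"rotation":[0,0,0],"hand":0},{"offset":[0,0,0],"rotation":[0,0,0],"hand":0}]'
python3 -m crank '[{"offset":[0,0,-0.06],"rotation":[0,0,0],"hand":0},{"offset":[0,0,0],"rotation":[0,0,0],"hand":0}]'
```

```text
t: 10.25
eef_pos: [0.5242, 0.1127, 0.2413]
eef_rot: [0.484, -3.103, -0.0]
ft_force: [-0.7, 0.1, -3.8]
grip_width: 0.498
finger_force: 30.0
t: 10.55
eef_pos: [0.5246, 0.1127, 0.2379]
eef_rot: [0.485, -3.104, 0.0]
ft_force: [-0.7, -1.0, -3.0]
grip_width: 0.503
finger_force: 30.0
t: 10.75
eef_pos: [0.5247, 0.1127, 0.2365]
eef_rot: [0.484, -3.104, 0.0]
ft_force: [0.3, -0.8, -1.8]
grip_width: 0.501
finger_force: 30.0
```

```bash
python3 -m crank '[{"offset":[0,0,-0.06],"rotation":[0,0,0],"hand":0},{"offset":[0,0,0],"rotation":[0,0,0],"hand":0}]'
python3 -m crank '[{"offset":[0,0,-0.06],"rotation":[0,0,0],"hand":0},{"offset":[0,0,0],"rotation":[0,0,0],"hand":0}]'
```

```text
t: 10.95
eef_pos: [0.5246, 0.1128, 0.235]
eef_rot: [0.485, -3.104, 0.0]
ft_force: [0.6, 0.0, -1.7]
grip_width: 0.499
finger_force: 30.0
t: 11.15
eef_pos: [0.5246, 0.1127, 0.2334]
eef_rot: [0.485, -3.104, 0.0]
ft_force: [0.1, -0.5, -2.8]
grip_width: 0.498
finger_force: 30.0
```

Free already 3 mm below pin-standing height, so it is either keyed by luck or my height estimate is off. I'll continue gently.

```bash
python3 -m crank '[{"offset":[0,0,-0.06],"rotation":[0,0,0],"hand":0},{"offset":[0,0,0],"rotation":[0,0,0],"hand":0}]'
python3 -m crank '[{"offset":[0,0,-0.06],"rotation":[0,0,0],"hand":0},{"offset":[0,0,0],"rotation":[0,0,0],"hand":0}]'
python3 -m crank '[{"offset":[0,0,-0.06],"rotation":[0,0,0],"hand":0},{"offset":[0,0,0],"rotation":[0,0,0],"hand":0}]'
```

```text
t: 11.35
eef_pos: [0.5246, 0.1127, 0.2319]
eef_rot: [0.485, -3.104, 0.0]
ft_force: [0.7, 0.2, -3.4]
grip_width: 0.503
finger_force: 30.0
t: 11.55
eef_pos: [0.5246, 0.1127, 0.2304]
eef_rot: [0.484, -3.104, 0.0]
ft_force: [0.6, 0.4, -2.3]
grip_width: 0.495
finger_force: 30.0
t: 11.75
eef_pos: [0.5249, 0.1128, 0.2296]
eef_rot: [-0.484, 3.104, -0.0]
ft_force: [-1.1, -1.4, 2.8]
grip_width: 0.494
finger_force: 30.0
```

Contact came at 0.2297, exactly where the seal is expected. Spring behaviour (6.5 N, then about 1 N/mm) will distinguish it from the pin.

```bash
for i in 1 2 3; do python3 -m crank '[{"offset":[0,0,-0.05],"rotation":[0,0,0],"hand":0},{"offset":[0,0,0],"rotation":[0,0,0],"hand":0},{"offset":[0,0,0],"rotation":[0,0,0],"hand":0}]' | egrep 'pos|ft_'; done
```

```text
eef_pos: [0.5249, 0.1128, 0.2283]
ft_force: [-2.1, -0.6, 4.6]
eef_pos: [0.5249, 0.1128, 0.227]
ft_force: [-2.3, -0.1, 7.3]
eef_pos: [0.5249, 0.1128, 0.2259]
ft_force: [-2.1, 1.0, 6.8]
```

Spring rate matches the seal. I'll push on to the hard stop, stepwise.

```bash
for i in 1 2 3; do python3 -m crank '[{"offset":[0,0,-0.04],"rotation":[0,0,0],"hand":0},{"offset":[0,0,0],"rotation":[0,0,0],"hand":0},{"offset":[0,0,0],"rotation":[0,0,0],"hand":0}]' | egrep 'pos|ft_'; done
```

```text
eef_pos: [0.5249, 0.1128, 0.225]
ft_force: [-3.1, -0.1, 7.7]
eef_pos: [0.5249, 0.1128, 0.2247]
ft_force: [-4.4, -0.3, 12.1]
eef_pos: [0.525, 0.1128, 0.2247]
ft_force: [-7.5, -1.0, 20.6]
```

Hard stop at 0.2247, exactly the predicted home height. I'll let it settle and take one confirming look.

```bash
python3 -m crank '[{"offset":[0,0,0],"rotation":[0,0,0],"hand":0},{"offset":[0,0,0],"rotation":[0,0,0],"hand":0},{"offset":[0,0,0],"rotation":[0,0,0],"hand":0},{"offset":[0,0,0],"rotation":[0,0,0],"hand":0},{"offset":[0,0,0],"rotation":[0,0,0],"hand":0}]'
python3 - <<'E'
from h import *
out=[]
for n in('scene','side'):
    im,K,R,o=cam(n); u,v=proj(K,R,o,(.525,.112,.21)).round().astype(int); print(u,v)
    out.append(cv2.resize(im[v-45:v+45,u-32:u+32],None,fx=6,fy=6,interpolation=cv2.INTER_CUBIC))
    print(proj(K,R,o,(.525,.112,.184)),proj(K,R,o,(.525,.112,.244)))
save('p2.png',np.hstack(out))
E
```

```text
t: 14.05
eef_pos: [0.525, 0.1128, 0.2247]
eef_rot: [-0.484, 3.102, -0.0]
ft_force: [-7.0, -0.0, 18.7]
grip_width: 0.497
finger_force: 30.0
291 189
[290.47653812 192.98168021] [291.61591747 182.67210667]
248 162
[247.87083409 167.81284342] [247.44897241 153.37851887]
```

View pics/p2.png

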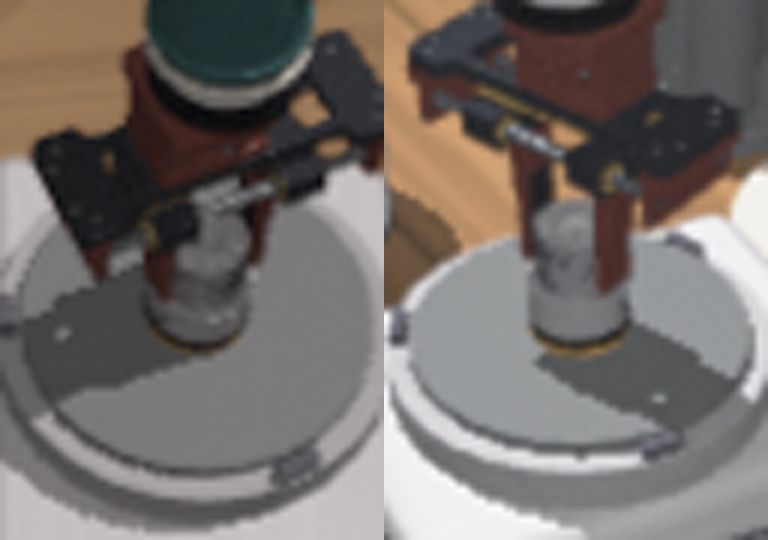

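The collar sits upright on the compressed black seal ring, with its skirt at (198,310) and (580,310) in the crops. It is held at about 19 N, so I'm handing in.

```bash
python3 -c "from workcell import finish_job; print(finish_job())"
```

```text
the job is handed in; nothing more can be done
None
```

I've handed the job in: the collar appears keyed over the pin and pushed home against the seal, and the gripper still holds it with a 30 N grip and about 19 N of upward wrist force. It dropped over the pin without any turning, and met the seal and then the hard stop at the expected heights.

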